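# Set the packing frame to its mark and clamp it

### The job

Loose pieces of baking chocolate lie in the steel packing frame. Grip the slide's black push handle and push the slide in, so that its pusher sweeps the pieces together towards the end stop, until the pointer stands over the red clip on the scale rim; then, keeping hold of the handle so that the slide stays at the mark, slide your hand along the bar to push the orange cam lever fully closed. Finish there still gripping the handle, with the lever closed, the pointer over the clip, the pieces flat in the tray and the baking cups and cutter rings left alone.

Things in the scene. Friction and masses are not known exactly. Their poses are not given: they have to be found in the camera images.
- frame: Fixed steel packing frame: open tray, inside 150 wide, walls 31 high, floor 3 thick, end stop at x = +165; a low guide rail leads to its open end. Origin: on the table, mid-width. x axis: from the rail end (x = -298) along the rail into the tray, the push direction; y: across, to the side with the scale rim and red clip; z up. Ends at x = +185, y = +-92.
- slide (a joint): Sliding leg of the frame: saddle on the rail, flat leg, pusher plate (146 wide, 30 high). Value in m: 0 = drawn right out (starts at 0 to 0.03), grows as it is pushed along the frame's +x, up to 0.14. In the frame the handle's middle is at x = value - 0.190, the pointer at x = value - 0.044. No spring, moves at about 2 N; clamped to about 10 N when the lever is closed.
- handle_mid (a point): Middle of the slide's push handle: a black round grip bar, diameter 16, 118 long, along y, axis 62 above the table, between 12 mm steel posts at y = +-66; free below down to the saddle plate 28 above the table. Axes as the frame's. Pinch it from above, closing along x, at about y = -40, clear of the lever. A hand gripping lightly (about 5 N) can slide along it in y.
- cam_lever (a joint): Orange thumb lever on the slide, turning level about an upright post (diameter 22 to 26, at x = -50, y = +22 in handle_mid's axes). Value in rad: 0 open, 0.90 fully closed at its stop; starts at 0 to 0.06, stays where left. Its arm's angle from the frame's +x towards +y is value - 0.42. From 0.3 on its cam bites on the rail, which drags an unheld slide back some 5 to 8 mm.
- lever_tip (a point): Centre of the round end (diameter 18) of the lever's arm, 78 from the pivot. The arm is 12 wide, 73 to 80 above the table, so it passes over the grip bar; it crosses the bar at y = 0 open, y = +48 closed. A hand on the bar at y = -40, slid along it to about y = +20, pushes the arm closed with the sides of its fingers (3 to 14 N, most from 0.5 rad on).
- pointer (a point): Tip of the small black pointer on the slide's pusher plate, just above the scale rim; at x = +146, y = +87 in handle_mid's axes.
- mark (a point): Middle of the red marker clip (10 long along the frame's x, 16 wide) on the tray's scale rim, where the slide is to be set; axes as the frame's. The slide is at the mark when the pointer stands over the clip. The clip is fixed; its place along the rim differs each time.
- pusher_face (a point): Middle of the lower edge of the pusher plate's front face, which sweeps the pieces; x = +150 in handle_mid's axes.
- choc_1: A loose piece of dark baking chocolate, 30 x 22 x 14, about 12 g, lying in the tray ahead of the pusher. Origin: centre of its underside, on the tray floor.
- choc_2: A loose piece of dark baking chocolate, 30 x 22 x 14, about 12 g, lying in the tray ahead of the pusher. Origin: centre of its underside, on the tray floor.
- choc_3: A loose piece of dark baking chocolate, 30 x 22 x 14, about 12 g, lying in the tray ahead of the pusher. Origin: centre of its underside, on the tray floor.
- choc_4: A loose piece of dark baking chocolate, 30 x 22 x 14, about 12 g, lying in the tray ahead of the pusher. Origin: centre of its underside, on the tray floor.
- choc_5: A loose piece of dark baking chocolate, 30 x 22 x 14, about 12 g, lying in the tray ahead of the pusher. Origin: centre of its underside, on the tray floor.
- choc_6: A loose piece of dark baking chocolate, 30 x 22 x 14, about 12 g, lying in the tray ahead of the pusher. Origin: centre of its underside, on the tray floor.
- cups_pink: Bystander, stack of pink paper baking cups, 59 wide, 59 tall, loose on the table; to be left alone. Origin: centre of its underside.
- ring_large: Bystander, large steel cutter ring, 70 wide, 35 tall, loose on the table; to be left alone. Origin: centre of its underside.
- ring_small: Bystander, small steel cutter ring, 56 wide, 35 tall, loose on the table; to be left alone. Origin: centre of its underside.

How it is judged:
By the outcome, as a careful person would: the job done as asked, in the order asked, and still so for the second after the job is handed in, while the arm keeps its last pose, push and grip.
It also fails if it takes over 35 s, if anything falls off the work surface, if the arm or the gripper's body presses on something with over 40 N, if the wrist force passes 120 N, or if a joint passes its speed limit or range.

### The arm

A 6-joint arm with a two-finger parallel gripper is mounted at the origin on a cart in front of the work surface, level with it; the furniture and walls round the work are solid. World frame = base frame: x ahead of the robot, y to its left, z up, the work surface at z = 0. Lengths are in m, angles in rad, forces in N, time in s.
With the tool pointing down it reaches from about 0.325 to 0.925 m from the base axis. Payload 3.1 kg.
Tool frame: the origin (TCP) lies on the centre line of the jaws, within the pads' length; the fingertips stand nose_length ahead of it and the grasp point (between the pads) lies 8 mm behind it (nose_length is the distance from the TCP to the fingertips, in m); z points along the fingers, y is the line along which they close (so a half turn about z gives the same grasp; the last joint's range is limited). The gripper opens to 85 mm and grips with 20 to 120 N. Pads are 22 mm wide; open, the fingers measure 114 mm over their backs; the gripper's body (76 mm by 85 mm) begins 54 mm behind the grasp point. The pads swing forward as they close: fully open they stand 13 mm farther back than shut.
Start: joints at [-1.368, 0.217, 1.613, -0, 1.311, -0.112], TCP at [0.194, -0.594, 0.242] pointing down, gripper open.
Joint ranges: [-2.75, 2.75], [-0.78, 2.1], [0.31, 2.55], [-1.13, 4.27], [0.13, 2.63], [-2.58, 2.58]. Speed limits (rad/s): [2.79, 2.79, 3.14, 3.14, 3.14, 3.14].

### API

Orientations are given as a unit quaternion [w, x, y, z].
In Python, from cell import * gives the robot as it stands.
- The arm moves only by the shell command python3 -m pendant 'ROWS' [OPENING] [FORCE]. ROWS is JSON, a list that holds one entry, the list of rows, each a list of 4 numbers: the shift along the tool's x, y, z in m, then the turn about the tool's z in rad. In form: [[[x, y, z, yaw], ...]]. A call has 1 to 12 rows; each row is the pose to reach, as a shift and turn from the pose commanded when the call began, along the tool's axes at that moment; what a row does not reach only later rows make up. A row lasts 1/10 s, in which the tool goes at most 50 mm and 8.59 degrees, less where a joint would pass 70% of its speed; a pose out of reach is approached as far as the arm can. A call with a gripper value outside its range is refused whole. OPENING is the closure, from -1 (fully open) to 1 (shut), set as the call begins (- or left out, the last holds). The fingers move at their own pace and stop on an object; FORCE is the grip in N (left out, the last holds). Time passes only in rows, so rows that repeat a pose let the fingers close. It gives the time, the measured TCP pose, the force, the opening and the grip force at its end, in the units of the state.
- get_obs(): the state, without advancing time (a new reading comes with each control period).
- get_image(name): name is "side" or "top"; returns the picture (384x512x3 uint8, red, green, blue); there is no depth.
- calibration(name): a dict with "fx", "fy", "cx", "cy" (pixels), "pose" (4x4, takes a point from camera to world coordinates). Camera axes: x right, y down, z forward; pixel columns grow to the right and rows downward; lengths in m; the calibration is good to about 2 mm. A picture is of the moment at which its call begins. calibration takes no time and is no camera call.
- finish_job(): hands the job in; it is judged then, once.
The state is a dict: "time": time; "joints": joint angles; "qvel": joint speeds; "joint_torque": joint torques, N m; "eef_pos": TCP position; "ee_rot": TCP orientation; "contact_force": force on the tool from outside, world axes, zero at the start; "wrist_torque": the same for the moment, N m; "width": opening from 0.0 (shut) to 1.0 (fully open); "finger_force": force on a finger pad.
Only numpy, scipy, OpenCV 4.12 (cv2) and the standard library are available. Lean on these libraries where they do the work, as an engineer would, in place of code of your own. Each camera call takes 0.05 s, during which the arm holds its last target. There are 200 camera calls.

## Working session

There is one attempt and no reset: what is moved stays moved. The work goes in short steps, Python scripts to look and compute and a shell command to move; the robot and the scene stay as the last step left them, time stands still between calls to the robot, and variables do not carry over. Pictures are saved under pics/ and viewed, at most 10 in all, crops included, and the job is handed in when it is done.

```bash
mkdir -p pics; ls
python3 - <<'E'
from cell import *
import cv2,numpy as np
o=get_obs();print({k:np.round(v,3).tolist() for k,v in o.items()})
for n in("top","side"):
    cv2.imwrite(f"pics/{n}0.png",get_image(n)[:,:,::-1]);c=calibration(n);print(n,c["fx"],c["fy"],c["cx"],c["cy"],np.round(c["pose"],3).tolist())
E
```

```text
pics
{'time': 0.0, 'joints': [-1.368, 0.218, 1.615, -0.0, 1.311, -0.112], 'qvel': [0.0, -0.001, 0.001, -0.0, -0.0, 0.001], 'joint_torque': [0.001, -39.684, -30.385, 0.0, 0.01, 0.0], 'eef_pos': [0.193, -0.594, 0.241], 'ee_rot': [-0.001, 0.988, 0.157, -0.0], 'contact_force': [-0.281, 0.264, 0.119], 'wrist_torque': [-0.01, 0.031, -0.005], 'finger_force': 0.0, 'width': 0.997}
top 392.2325989684654 392.2325989684654 244.6603167633748 187.65021407287702 [[0.029, -0.993, 0.113, 0.35], [-1.0, -0.029, 0.001, 0.323], [0.003, -0.113, -0.994, 1.086], [0.0, 0.0, 0.0, 1.0]]
side 489.645443705252 489.645443705252 261.32120971818915 195.30764581900505 [[-0.96, -0.171, 0.22, 0.159], [-0.278, 0.647, -0.71, 1.279], [-0.021, -0.743, -0.669, 0.989], [0.0, 0.0, 0.0, 1.0]]
```

View pics/top0.png

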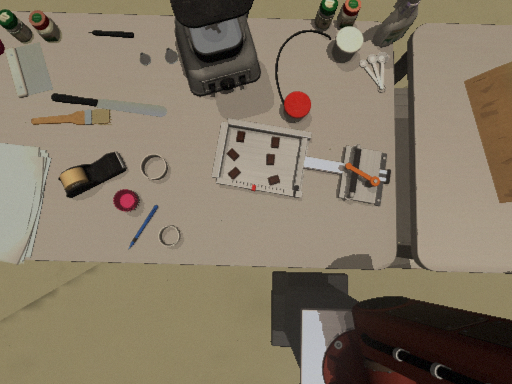

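View pics/side0.png

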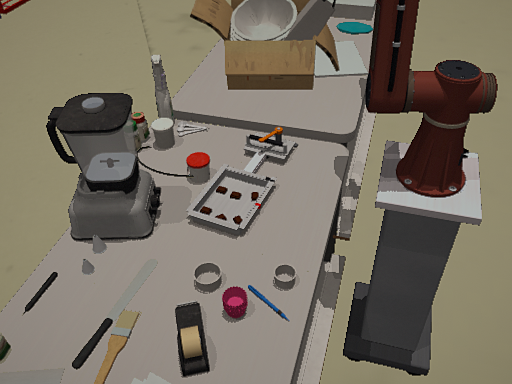

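The top view shows the tray at about (262,158), the handle at (352,167), the lever from pivot (377,183) towards (348,165), and the red clip at (254,187). I'll enlarge the crop for accurate points.

Run:
```python
import cv2,numpy as np
t=cv2.imread("pics/top0.png");s=cv2.imread("pics/side0.png")
cv2.imwrite("pics/tc.png",cv2.resize(t[110:220,205:400],None,fx=4,fy=4,interpolation=2))
cv2.imwrite("pics/sc.png",cv2.resize(s[120:240,180:310],None,fx=5,fy=5,interpolation=2))
for n,i,(x0,x1,y0,y1) in(("top",t,(205,400,110,220)),("side",s,(180,310,120,240))):
    h=cv2.cvtColor(i,cv2.COLOR_BGR2HSV);H,S,V=[h[...,k].astype(int) for k in range(3)]
    for nm,m in(("red",((H<5)|(H>174))&(S>190)&(V>140)),("orange",(H>=6)&(H<=16)&(S>170)&(V>150)),("black",(V<50))):
        m=m.astype(np.uint8);m2=np.zeros_like(m);m2[y0:y1,x0:x1]=m[y0:y1,x0:x1]
        k,l,st,c=cv2.connectedComponentsWithStats(m2)
        for j in range(1,k):
            if st[j,4]>4: print(n,nm,st[j].tolist(),c[j].round(1))
```

```text
top red [286, 110, 23, 7, 121] [297.3 112.4]
top red [253, 186, 2, 4, 8] [253.5 187.5]
top orange [346, 163, 34, 23, 160] [362.5 173.8]
top black [243, 133, 2, 6, 9] [243.3 135.1]
top black [237, 139, 7, 3, 15] [239.9 140.3]
top black [272, 146, 6, 2, 8] [275.  146.8]
top black [354, 149, 7, 19, 79] [356.6 157.4]
top black [268, 164, 5, 1, 5] [270. 164.]
top black [384, 170, 6, 14, 33] [387.6 176.8]
top black [350, 172, 8, 20, 84] [353.  182.2]
top black [365, 181, 7, 6, 21] [367.7 183.7]
side red [187, 152, 22, 14, 248] [197.5 158.9]
side red [255, 203, 6, 3, 9] [257.4 203.9]
side orange [259, 127, 24, 14, 67] [270.5 133.8]
side black [249, 135, 12, 5, 38] [253.7 137. ]
side black [264, 134, 19, 12, 104] [275.2 140.3]
side black [266, 156, 4, 3, 9] [267.1 156.8]
side black [180, 175, 14, 2, 18] [186.9 175.4]
side black [266, 177, 8, 4, 14] [268.5 178.7]
side black [216, 188, 11, 6, 34] [221.3 190.6]
side black [230, 193, 11, 6, 38] [235.3 195.9]
side black [252, 192, 6, 9, 24] [253.9 196.2]
side black [200, 208, 12, 7, 36] [206.1 211.2]
side black [216, 214, 7, 4, 8] [219.  215.4]
side black [222, 217, 4, 3, 8] [223.8 218. ]
side black [233, 217, 8, 7, 21] [236.  220.5]
```

View pics/tc.png

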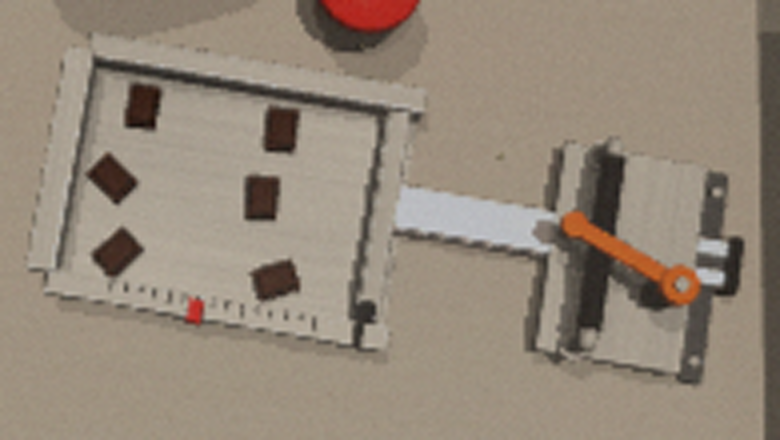

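View pics/sc.png

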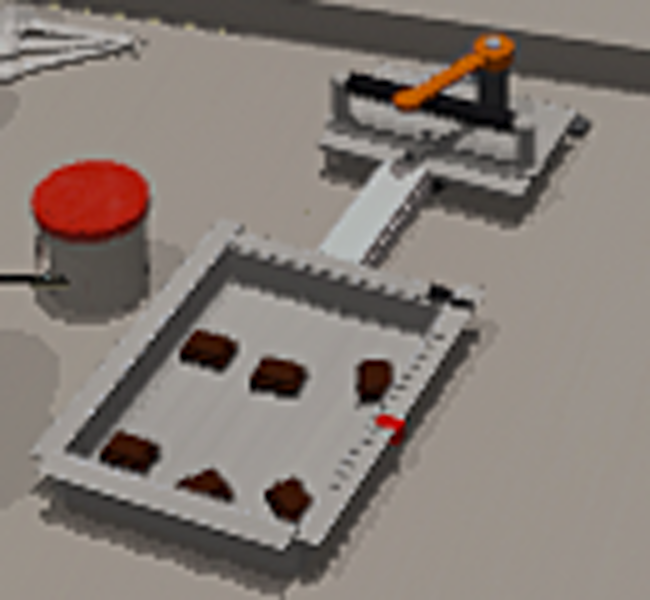

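The crops show the bar from (612,155) to (590,332), the lever tip at (573,224), the pivot at (680,285), the pointer at (367,311) and the clip at (195,311) (top-crop pixels). The side crop shows the tip at (407,100), pivot at (494,48), pointer at about (450,296) and clip at (388,424).

```bash
cat > h.py <<'E'
from cell import *
import numpy as np, cv2
def ray(n,u,v):
    c=calibration(n);P=np.array(c["pose"]);d=P[:3,:3]@[(u-c["cx"])/c["fx"],(v-c["cy"])/c["fy"],1];return P[:3,3],d
def plane(n,u,v,z):
    o,d=ray(n,u,v);return o+d*(z-o[2])/d[2]
def two(a,b):
    A=np.zeros((3,3));B=np.zeros(3)
    for n,p in(("top",a),("side",b)):
        o,d=ray(n,*p);d/=np.linalg.norm(d);M=np.eye(3)-np.outer(d,d);A+=M;B+=M@o
    return np.linalg.solve(A,B)
T=lambda u,v:((u+.5)/4-.5+205,(v+.5)/4-.5+110)
S=lambda u,v:((u+.5)/5-.5+180,(v+.5)/5-.5+120)
E
python3 - <<'E'
from h import *
from scipy.optimize import least_squares
pr=lambda a:print(np.round(a,4))
for a,b,n in(((573,224),(407,100),'tip'),((680,285),(494,48),'piv'),((367,311),(450,296),'ptr'),((195,310),(388,424),'clip'),((612,155),(352,80),'barA'),((590,332),(512,120),'barB')):
    print(n,two(T(*a),S(*b)).round(4))
# features: z, frame coords as fn of value q, lever a
obs=[(T(573,224),.080,'tip'),(T(680,285),.083,'piv'),(T(367,311),.036,'ptr'),(T(612,155),.066,'A'),(T(590,332),.066,'B')]
def f(p):
    x,y,th,a=p;R=np.array([[np.cos(th),-np.sin(th)],[np.sin(th),np.cos(th)]]);r=[]
    pv=np.array([-.05,.022])
    loc={'piv':pv,'tip':pv+.078*np.array([np.cos(a-.42),np.sin(a-.42)]),'ptr':(.146,.087),'A':(0,-.059),'B':(0,.059)}
    for px,z,n in obs: r+=list(R@loc[n]+[x,y]-plane("top",*px,z)[:2])
    return np.array(r)
s=least_squares(f,[.35,0,1.57,.03]);print(s.x.round(4),(f(s.x)*1e3).round(1))
x,y,th,a=s.x;u=np.array([np.cos(th),np.sin(th)])
c=plane("top",*T(195,304),.034)[:2];p=np.array([x,y])+u*.146+np.array([-u[1],u[0]])*.087
for z in(.031,.035):
  c=plane("top",*T(195,304),z)[:2];P=plane("top",*T(367,311),z+.002)[:2];print("clip",c.round(4),"travel",((c-p)@u).round(4),((c-P)@u).round(4),"lat",((c-p)@[-u[1],u[0]]).round(4))
# end-stop edges along bottom rim
a,b=plane("top",*T(45,290),.031),plane("top",*T(383,348),.031);d=a-b;print("rim dir",np.arctan2(d[1],d[0]))
o=get_obs();print(o["eef_pos"],o["ee_rot"])
E
```

```text
tip [0.5319 0.0567 0.0773]
piv [ 0.4933 -0.0126  0.0779]
ptr [0.4729 0.1833 0.0304]
clip [0.4738 0.3004 0.0291]
barA [0.5798 0.0272 0.0645]
barB [0.4647 0.0424 0.0638]
[0.5238 0.0321 1.3649 0.1245] [-0.6 -1.2  0.3 -1.3 -6.   8.3  1.8 -7.6  4.6  1.7]
clip [0.4765 0.3003] travel 0.1069 0.1141 lat 0.0142
clip [0.476  0.3004] travel 0.1069 0.1137 lat 0.0146
rim dir 1.429068868456865
[ 0.193395   -0.59358211  0.2410968 ] [-1.07727807e-03  9.87638635e-01  1.56744261e-01 -5.37558034e-05]
```

The first fit has 8 mm residuals at the pointer: I had picked the pusher end rather than the pointer tip, which lies on the rim at about (361,335). I'll refit.

Run:
```python
from h import *
from scipy.optimize import least_squares
obs=[(T(573,224),.080,'tip'),(T(680,285),.083,'piv'),(T(361,335),.036,'ptr'),(T(612,155),.066,'A'),(T(590,332),.066,'B')]
def f(p):
    x,y,th,a=p;R=np.array([[np.cos(th),-np.sin(th)],[np.sin(th),np.cos(th)]]);r=[]
    pv=np.array([-.05,.022])
    loc={'piv':pv,'tip':pv+.078*np.array([np.cos(a-.42),np.sin(a-.42)]),'ptr':(.146,.087),'A':(0,-.059),'B':(0,.059)}
    for px,z,n in obs: r+=list(R@loc[n]+[x,y]-plane("top",*px,z)[:2])
    return np.array(r)
s=least_squares(f,[.52,.03,1.43,.03]);print(s.x.round(4),(f(s.x)*1e3).round(1))
x,y,th,a=s.x;u=np.array([np.cos(th),np.sin(th)]);v=np.array([-u[1],u[0]])
p=np.array([x,y])+u*.146+v*.087
c=plane("top",*T(195,310),.033)[:2];P=plane("top",*T(361,335),.034)[:2];print("clip",c.round(4),"travel",((c-p)@u).round(4),((c-P)@u).round(4),"lat",((c-p)@v).round(4))
c=cv2.cvtColor(cv2.imread("pics/tc.png")[318:350,340:385],cv2.COLOR_BGR2GRAY);print(c[::4,::4])
g=np.array([x,y])-.040*v; print("grip pt",g.round(4))
from scipy.spatial.transform import Rotation as Ro
o=get_obs();w=o["ee_rot"];M=Ro.from_quat(np.r_[w[1:],w[0]]).as_matrix();print(M.round(3))
Y=np.arctan2(M[1,1],M[0,1]);print("tool y ang",Y,"frame x",th,"world turn",(th-Y+np.pi/2)%np.pi-np.pi/2)
print("shift tool xyz to grip pt z0.08",M.T@(np.r_[g,.08]-o["eef_pos"]))
```

```text
[0.5214 0.0343 1.426  0.0651] [-0.4 -0.7  0.6 -1.  -1.8  3.1  0.  -1.8  1.6  0.4]
clip [0.4722 0.3003] travel 0.11 0.1131 lat 0.0001
[[169 178 135  81  59  52  48  42  85 134 156 152]
 [169 169 167 144  85  54  60  62  73 119 159 152]
 [167 167 176 132  66  45 119 168 162 165 172 164]
 [167 167 176 116  55  44 122 167 165 166 165 168]
 [167 167 174 116  55  58 130 169 166 163 164 173]
 [168 169 178 115  49  88 148 167 165 163 163 169]
 [147 164 170 111  49  89 151 169 167 165 167 165]
 [ 82  84  91  77  54  92 148 166 162 162 164 158]]
grip pt [0.561  0.0286]
[[ 0.951  0.31  -0.   ]
 [ 0.31  -0.951  0.002]
 [ 0.    -0.002 -1.   ]]
tool y ang -1.256009298680735 frame x 1.4260122725261584 world turn -0.4595710823829
shift tool xyz to grip pt z0.08 [ 0.54211673 -0.47740827  0.16224662]
```

The fit is good now: yaw 1.426, clip lateral offset 0, travel about 111 mm. I'll move above the grip point at y = -40.

```bash
python3 -m pendant '[[[0.04,-0.036,0.01,0.13],[0.08,-0.07,0.02,0.26],[0.542,-0.477,0.06,0.46],[0.542,-0.477,0.06,0.46],[0.542,-0.477,0.06,0.46],[0.542,-0.477,0.06,0.46],[0.542,-0.477,0.06,0.46],[0.542,-0.477,0.06,0.46],[0.542,-0.477,0.06,0.46],[0.542,-0.477,0.06,0.46],[0.542,-0.477,0.06,0.46],[0.542,-0.477,0.06,0.46]]]' -1 20
cat >> h.py <<'E'
from scipy.spatial.transform import Rotation as Ro
def st():
    o=get_obs();w=np.array(o["ee_rot"]);M=Ro.from_quat(np.r_[w[1:],w[0]]).as_matrix();return o,M
E
python3 - <<'E'
from h import *
import cell
print([k for k in dir(cell) if 'nose' in k.lower() or k.isupper()],getattr(cell,'nose_length',None))
o,M=st();print(M.T@(np.array([.561,.0286,.056])-o["eef_pos"]),np.arctan2(M[1,1],M[0,1])+np.pi, o["joints"])
E
```

```text
time: 1.3
eef_pos: [0.4979, -0.0785, 0.1902]
ee_rot: [0.0, 0.997, -0.072, -0.0]
contact_force: [0.3, 0.4, 0.5]
width: 1.002
finger_force: 0.0
['nose_length'] 0.011
[ 0.04695169 -0.11510648  0.13421276] 1.4257447037116888 [-2.95579837e-01  1.05261125e-02  1.94280648e+00 -1.75802146e-04
  1.18843295e+00  1.42033373e+00]
```

```bash
python3 -m pendant '[[[0.02,-0.05,0,0],[0.047,-0.115,0,0],[0.047,-0.115,0,0],[0.047,-0.115,0.03,0],[0.047,-0.115,0.06,0],[0.047,-0.115,0.09,0],[0.047,-0.115,0.09,0],[0.047,-0.115,0.09,0]]]' - -
python3 - <<'E'
from h import *
o,M=st();print(M.T@(np.array([.561,.0286,.054])-o["eef_pos"]))
cv2.imwrite("pics/s1.png",np.hstack([cv2.resize(get_image("side")[90:210,210:330,::-1],(400,400),interpolation=2),cv2.resize(get_image("top")[120:220,320:420,::-1],(400,400),interpolation=2)]))
E
```

```text
time: 2.1
eef_pos: [0.5599, 0.0265, 0.1]
ee_rot: [-0.0, 0.997, -0.073, -0.001]
contact_force: [-0.3, 0.8, 1.2]
width: 0.997
finger_force: 0.0
[ 0.00086335 -0.00224292  0.04603249]
```

View pics/s1.png

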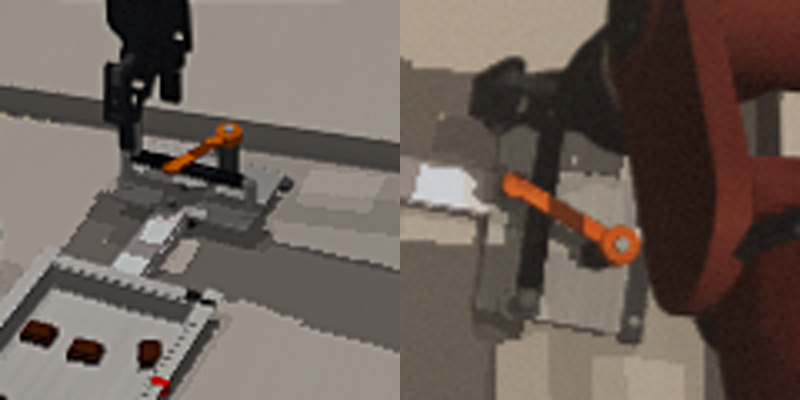

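The fingers straddle the bar at the far end, clear of the lever. I'll descend and close.

```bash
python3 -m pendant '[[[0,-0.002,0.025,0],[0,-0.002,0.046,0],[0,-0.002,0.046,0],[0,-0.002,0.046,0]]]' && python3 -m pendant '[[[0,0,0,0],[0,0,0,0],[0,0,0,0],[0,0,0,0],[0,0,0,0],[0,0,0,0],[0,0,0,0],[0,0,0,0]]]' 1 20
```

```text
time: 2.6
eef_pos: [0.562, 0.0283, 0.0561]
ee_rot: [-0.0, 0.997, -0.073, 0.001]
contact_force: [0.8, 0.1, 0.1]
width: 1.0
finger_force: 0.0
time: 3.4
eef_pos: [0.5613, 0.0282, 0.0551]
ee_rot: [0.0, 0.997, -0.072, 0.0]
contact_force: [-1.7, -0.7, 4.4]
width: 0.178
finger_force: 20.3
```

Gripped (width 15 mm). Push 100 mm steadily, then look.

```bash
python3 -m pendant '[[[0,-0.006,0,0],[0,-0.015,0,0],[0,-0.025,0,0],[0,-0.035,0,0],[0,-0.045,0,0],[0,-0.055,0,0],[0,-0.065,0,0],[0,-0.075,0,0],[0,-0.085,0,0],[0,-0.093,0,0],[0,-0.1,0,0],[0,-0.1,0,0]]]'
python3 - <<'E'
from h import *
o,M=st();print(o["eef_pos"],o["contact_force"])
s=get_image("side");t=get_image("top")
cv2.imwrite("pics/s2f.png",s[:,:,::-1]);cv2.imwrite("pics/t2f.png",t[:,:,::-1])
cv2.imwrite("pics/s2.png",np.hstack([cv2.resize(s[170:245,205:280,::-1],(400,400),interpolation=2),cv2.resize(t[140:215,220:295,::-1],(400,400),interpolation=2)]))
E
```

```text
time: 4.6
eef_pos: [0.5759, 0.1286, 0.0551]
ee_rot: [-0.001, 0.997, -0.072, 0.0]
contact_force: [-1.3, 1.5, 5.5]
width: 0.179
finger_force: 20.4
[0.57591724 0.12864481 0.05511556] [-1.26797773  1.46398962  5.47587265]
```

View pics/s2.png

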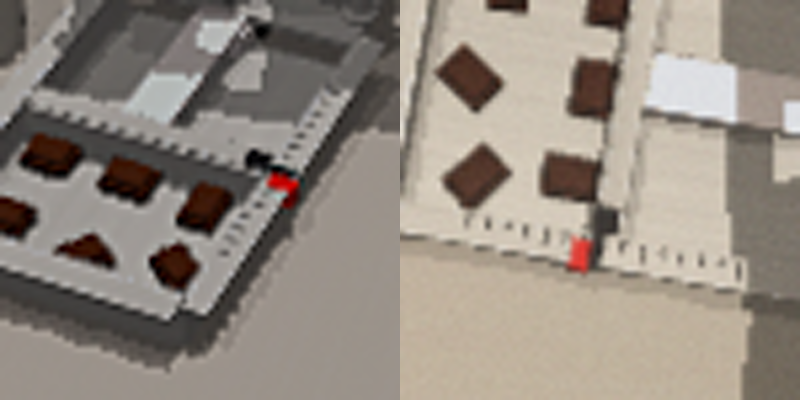

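The pusher is sweeping the pieces. In the right crop the pointer stands at about (597,252), just short of the clip at (581,256). I'll measure the remaining distance along the rim.

Run:
```python
from h import *
t=cv2.imread("pics/t2f.png");t0=cv2.imread("pics/top0.png")
th=1.426;u=np.array([np.cos(th),np.sin(th)]);v=np.array([-u[1],u[0]])
hm=np.array([.5214,.0343]);c=calibration("top");P=np.linalg.inv(np.array(c["pose"]))
def px(w):
    q=P[:3,:3]@w+P[:3,3];return c["fx"]*q[0]/q[2]+c["cx"],c["fy"]*q[1]/q[2]+c["cy"]
for nm,im,lo,hi in(("now",t,.225,.285),("start",t0,.13,.165),("start",t0,.235,.275)):
  for lat in(.083,.087,.091):
    xs=np.arange(lo,hi,.0015);uv=np.array([px(np.r_[hm+u*a+v*lat,.033]) for a in xs],np.float32)
    s=cv2.remap(im,uv[None,:,0],uv[None,:,1],cv2.INTER_CUBIC)[0].astype(int)
    b=np.clip(165-s[:,2],0,None)*(s[:,2]<140)*(abs(s[:,2]-s[:,0])<40);r=np.clip(s[:,2]-s[:,1]-40,0,None)
    print(nm,lat,"black",(xs@b/max(b.sum(),1)).round(4),b.sum(),"red",(xs@r/max(r.sum(),1)).round(4),r.sum())
    if lat==.087: print(list(zip((xs*1e3).round(1).tolist(),s[:,2].tolist(),s[:,1].tolist())))
```

```text
now 0.083 black 0.248 361 red 0.2564 648
now 0.087 black 0.2484 328 red 0.2565 643
[(225.0, 184, 173), (226.5, 205, 194), (228.0, 215, 203), (229.5, 210, 198), (231.0, 211, 201), (232.5, 214, 205), (234.0, 215, 206), (235.5, 216, 206), (237.0, 216, 206), (238.5, 216, 206), (240.0, 216, 205), (241.5, 214, 204), (243.0, 211, 202), (244.5, 167, 161), (246.0, 111, 106), (247.5, 68, 66), (249.0, 67, 56), (250.5, 86, 54), (252.0, 134, 55), (253.5, 195, 60), (255.0, 232, 63), (256.5, 224, 61), (258.0, 221, 66), (259.5, 220, 79), (261.0, 203, 122), (262.5, 189, 171), (264.0, 198, 196), (265.5, 211, 201), (267.0, 210, 201), (268.5, 208, 199), (270.0, 210, 201), (271.5, 210, 200), (273.0, 204, 193), (274.5, 198, 187), (276.0, 199, 188), (277.5, 202, 192), (279.0, 207, 198), (280.5, 210, 200), (282.0, 211, 199), (283.5, 213, 201)]
now 0.091 black 0.2484 303 red 0.2562 689
start 0.083 black 0.1454 510 red 0.0 0
start 0.087 black 0.1453 395 red 0.0 0
[(130.0, 174, 166), (131.5, 171, 164), (133.0, 173, 162), (134.5, 175, 162), (136.0, 175, 164), (137.5, 175, 165), (139.0, 173, 162), (140.5, 157, 1
[... 271 characters left out ...]
 174, 166), (164.5, 176, 167)]
start 0.091 black 0.1473 483 red 0.0 0
start 0.083 black 0.274 55 red 0.2562 560
start 0.087 black 0.0 0 red 0.2563 520
[(235.0, 179, 171), (236.5, 180, 171), (238.0, 182, 171), (239.5, 179, 170), (241.0, 177, 169), (242.5, 177, 168), (244.0, 177, 167), (245.5, 178, 167), (247.0, 177, 167), (248.5, 174, 163), (250.0, 151, 120), (251.5, 129, 66), (253.0, 153, 48), (254.5, 188, 50), (256.0, 191, 47), (257.5, 185, 50), (259.0, 184, 54), (260.5, 172, 87), (262.0, 160, 128), (263.5, 162, 161), (265.0, 172, 165), (266.5, 177, 170), (268.0, 178, 170), (269.5, 178, 169), (271.0, 177, 167), (272.5, 174, 162), (274.0, 168, 158)]
start 0.091 black 0.2437 84 red 0.2562 548
```

About 8.5 mm remain.

```bash
python3 -m pendant '[[[0,-0.004,0,0],[0,-0.0085,0,0],[0,-0.0085,0,0],[0,-0.0085,0,0]]]'
cat > m.py <<'E'
from h import *
import sys
t=get_image("top");s=get_image("side");cv2.imwrite(f"pics/{sys.argv[1]}.png",np.hstack([cv2.resize(s[170:245,205:280,::-1],(400,400),interpolation=2),cv2.resize(t[140:215,220:295,::-1],(400,400),interpolation=2)]))
cv2.imwrite(f"pics/{sys.argv[1]}T.png",t[:,:,::-1]);cv2.imwrite(f"pics/{sys.argv[1]}S.png",s[:,:,::-1])
th=1.426;u=np.array([np.cos(th),np.sin(th)]);v=np.array([-u[1],u[0]])
hm=np.array([.5214,.0343]);c=calibration("top");P=np.linalg.inv(np.array(c["pose"]))
def px(w):
    q=P[:3,:3]@w+P[:3,3];return c["fx"]*q[0]/q[2]+c["cx"],c["fy"]*q[1]/q[2]+c["cy"]
for lat in(.081,.085,.089):
    xs=np.arange(.244,.269,.0015);uv=np.array([px(np.r_[hm+u*a+v*lat,.034]) for a in xs],np.float32)
    q=cv2.remap(t,uv[None,:,0],uv[None,:,1],cv2.INTER_CUBIC)[0].astype(int);print(lat,[(round(x*1e3,1),*k[:2].tolist()) for x,k in zip(xs,q)])
o,M=st();print("along,across",(np.array(o["eef_pos"])[:2]-hm)@u,(np.array(o["eef_pos"])[:2]-hm)@v,o["contact_force"])
E
python3 m.py a3
```

```text
time: 5.1
eef_pos: [0.5769, 0.1358, 0.0551]
ee_rot: [-0.0, 0.997, -0.073, 0.0]
contact_force: [-2.0, -0.0, 5.4]
width: 0.18
finger_force: 20.5
0.081 [(np.float64(244.0), 177, 170), (np.float64(245.5), 180, 172), (np.float64(247.0), 201, 189), (np.float64(248.5), 214, 205), (np.float64(250.0), 204, 188), (np.float64(251.5), 170, 124), (np.float64(253.0), 117, 65), (np.float64(254.5), 77, 59), (np.float64(256.0), 66, 57), (np.float64(257.5), 87, 61), (np.float64(259.0), 147, 84), (np.float64(260.5), 203, 113), (np.float64(262.0), 213, 154), (np.float64(263.5), 183, 174), (np.float64(265.0), 172, 171), (np.float64(266.5), 180, 169), (np.float64(268.0), 200, 189)]
0.085 [(np.float64(244.0), 210, 201), (np.float64(245.5), 209, 201), (np.float64(247.0), 210, 201), (np.float64(248.5), 215, 208), (np.float64(250.0), 194, 160), (np.float64(251.5), 161, 86), (np.float64(253.0), 110, 48), (np.float64(254.5), 70, 59), (np.float64(256.0), 58, 54), (np.float64(257.5), 89, 56), (np.float64(259.0), 144, 71), (np.float64(260.5), 195, 112), (np.float64(262.0), 211, 173), (np.float64(263.5), 213, 210), (np.float64(265.0), 204, 196), (np.float64(266.5), 200, 191), (np.float64(268.0), 208, 200)]
0.089 [(np.float64(244.0), 222, 213), (np.float64(245.5), 220, 212), (np.float64(247.0), 219, 211), (np.float64(248.5), 208, 196), (np.float64(250.0), 179, 146), (np.float64(251.5), 138, 91), (np.float64(253.0), 89, 63), (np.float64(254.5), 55, 53), (np.float64(256.0), 53, 53), (np.float64(257.5), 83, 61), (np.float64(259.0), 129, 72), (np.float64(260.5), 176, 115), (np.float64(262.0), 194, 163), (np.float64(263.5), 206, 193), (np.float64(265.0), 212, 201), (np.float64(266.5), 211, 202), (np.float64(268.0), 209, 199)]
along,across 0.1084835977452853 -0.04031094494403379 [-1.68129527  0.05031661  6.30979236]
```

View pics/a3.png

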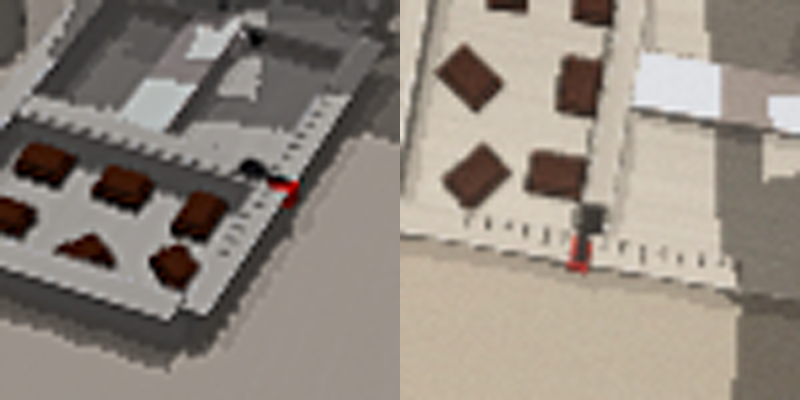

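The pointer is centred on the clip (black at 255.7, red 250.5–261.5), and the pieces lie flat. I'll try a lighter grip for sliding.

```bash
python3 -m pendant '[[[0,0,0,0],[0,0,0,0]]]' 0.65 20; python3 -m pendant '[[[-0.005,0,0,0],[-0.01,0,0,0],[-0.01,0,0,0]]]'; python3 -c "
from h import *
o,M=st();print(M.T@np.array(o['contact_force']),o['width'],np.array(o['eef_pos']))"
```

```text
time: 5.4
eef_pos: [0.5769, 0.1358, 0.0551]
ee_rot: [-0.0, 0.997, -0.073, 0.0]
contact_force: [-1.9, 0.3, 5.2]
width: 0.178
finger_force: 20.5
time: 5.7
eef_pos: [0.5745, 0.1362, 0.0559]
ee_rot: [-0.001, 0.997, -0.072, 0.01]
contact_force: [15.4, -2.1, -8.2]
width: 0.176
finger_force: 18.9
[15.34052279 -0.10171178  8.47566419] 0.17585065726901225 [0.57450075 0.13620898 0.0559215 ]
```

The grip is still 20 N and sticks, so I'll ease the closure a little.

```bash
python3 -m pendant '[[[0,0,0,0],[0,0,0,0]]]' 0.635; python3 -m pendant '[[[0,0,0,0],[0,0,0,0]]]' 0.62;  python3 -c "
from h import *
o,M=st();print(M.T@np.array(o['contact_force']),o['width'],np.array(o['eef_pos']))"
```

```text
time: 5.9
eef_pos: [0.573, 0.1364, 0.0561]
ee_rot: [-0.001, 0.997, -0.073, 0.007]
contact_force: [10.9, -2.1, -3.4]
width: 0.181
finger_force: 7.5
time: 6.1
eef_pos: [0.5662, 0.1372, 0.054]
ee_rot: [-0.0, 0.997, -0.073, -0.001]
contact_force: [0.8, 0.6, 0.9]
width: 0.186
finger_force: 0.5
[ 0.70504825 -0.67672496 -0.94957928] 0.18647119426664643 [0.56621346 0.13722827 0.05395849]
```

```bash
python3 -m pendant '[[[-0.003,0,0,0],[-0.007,0,0,0],[-0.011,0,0,0],[-0.015,0,0,0],[-0.019,0,0,0],[-0.023,0,0,0],[-0.027,0,0,0],[-0.03,0,0,0],[-0.03,0,0,0]]]' 0.632; python3 m.py a4 | tail -1;python3 -c "
from h import *
o,M=st();print(M.T@np.array(o['contact_force']),o['width'],np.array(o['eef_pos']))"
```

```text
time: 7.0
eef_pos: [0.5399, 0.1412, 0.0561]
ee_rot: [0.0, 0.997, -0.072, 0.004]
contact_force: [6.7, -1.9, 0.8]
width: 0.184
finger_force: 4.5
along,across 0.10842651155936352 -0.0029499367575473016 [ 5.71996839 -1.80755093  0.61784824]
[ 5.92524316  0.96306756 -0.57533428] 0.18778579477735352 [0.53996402 0.14116621 0.05608441]
```

Sliding works at about 4.5 N grip with the slide position unchanged. I'll continue to close the lever.

```bash
python3 -m pendant '[[[-0.003,0,0,0],[-0.006,0,0,0],[-0.009,0,0,0],[-0.012,0,0,0],[-0.015,0,0,0],[-0.018,0,0,0],[-0.02,0,0,0],[-0.022,0,0,0],[-0.022,0,0,0]]]' 0.634; python3 m.py a5 | cut -c1-700;python3 - <<'E'
from h import *
o,M=st();print(M.T@np.array(o['contact_force']),o['width'],np.array(o['eef_pos']))
s=cv2.imread("pics/a5S.png");t=cv2.imread("pics/a5T.png")
cv2.imwrite("pics/a5v.png",np.hstack([cv2.resize(s[90:210,200:320],(400,400),interpolation=2),cv2.resize(t[120:220,270:370],(400,400),interpolation=2)]))
E
```

```text
time: 8.0
eef_pos: [0.5237, 0.1406, 0.057]
ee_rot: [0.003, 0.997, -0.071, 0.01]
contact_force: [16.7, -14.1, -6.2]
width: 0.184
finger_force: 12.1
0.081 [(np.float64(244.0), 171, 164), (np.float64(245.5), 174, 165), (np.float64(247.0), 188, 178), (np.float64(248.5), 180, 170), (np.float64(250.0), 143, 134), (np.float64(251.5), 86, 84), (np.float64(253.0), 56, 46), (np.float64(254.5), 76, 50), (np.float64(256.0), 135, 68), (np.float64(257.5), 192, 89), (np.float64(259.0), 223, 110), (np.float64(260.5), 208, 114), (np.float64(262.0), 194, 142), (np.float64(263.5), 179, 167), (np.float64(265.0), 167, 166), (np.float64(266.5), 174, 166), (np.float64(268.0), 196, 188)]
0.085 [(np.float64(244.0), 205, 197), (np.float64(245.5), 205, 195), (np.float64(247.0), 203, 192), (np.float64(248.5), 200, 191), (np.float64(250.0), 145, 140), (np.float64(251.5), 76, 73), (np.float64(253.0), 54, 44), (np.float64(254.5), 88, 57), (np.float64(256.0), 147, 54), (np.float64(257.5), 204, 57), (np.float64(259.0), 224, 73), (np.float64(260.5), 216, 112), (np.float64(262.0), 209, 168), (np.float64(263.5), 205, 204), (np.float64(265.0), 199, 192), (np.float64(266.5), 196, 186), (np.float64(268.0), 204, 193)]
0.089 [(np.float64(244.0), 217, 208), (np.float64(245.5), 216, 207), (np.float64(247.0), 217, 208), (np.float64(248.5), 199, 189), (np.float64(250.0), 125, 117), (np.float64(251.5), 62, 54), (np.float64(253.0), 52, 49), (np.float64(254.5), 76, 55), (np.float64(256.0), 108, 50), (np.float64(257.5), 159, 56), (np.float64(259.0), 203, 69), (np.float64(260.5), 215, 113), (np.float64(262.0), 191, 161), (np.float64(263.5), 194, 190), (np.float64(265.0), 207, 197), (np.float64(266.5), 208, 197), (np.float64(268.0), 206, 194)]
along,across 0.10551764710451804 0.013063923593140283 [ 17.68175084 -13.5197103   -5.74866414]
[19.29363686 10.86020894  6.18752435] 0.18279495665688836 [0.52369802 0.14059844 0.05699348]
```

View pics/a5v.png

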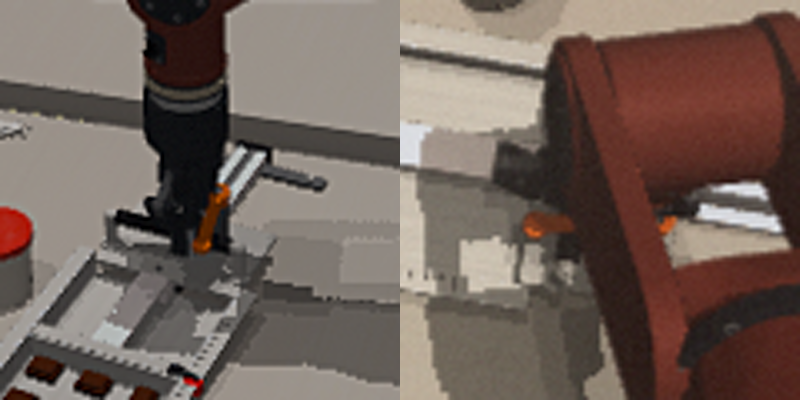

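The slide was dragged back about 3 mm (pointer at 252.8, still over the clip) and the lever is mostly closed. I'll work out its angle, then push on with forward compensation.

```bash
cat > lev.py <<'E'
from h import *
import sys
t=cv2.imread(f"pics/{sys.argv[1]}T.png");h=cv2.cvtColor(t,cv2.COLOR_BGR2HSV)
m=((h[...,0]>=5)&(h[...,0]<=17)&(h[...,1]>150)&(h[...,2]>110)).astype(np.uint8);m[:,:290]=0;m[:150]=0;m[200:]=0;m[:,360:]=0
th=1.426;u=np.array([np.cos(th),np.sin(th)]);v=np.array([-u[1],u[0]]);hm=np.array([.5214,.0343])
q=float(sys.argv[2])
ys,xs=np.nonzero(m);W=np.array([plane("top",x,y,.08)[:2] for x,y in zip(xs,ys)])-hm
L=np.c_[W@u-q,W@v]*1e3;i=L[:,0].argmax();f=L[L[:,0]>L[:,0].max()-18];c=f.mean(0)
print(len(L),"end blob centre",c,"xmax",L[i],"angle+.42:",np.arctan2(c[1]-22,c[0]+50)+.42)
print("rear blob",L[L[:,0]<-20].mean(0))
E
python3 lev.py a5 0.1072
python3 -m pendant '[[[0,-0.002,0,0],[0,-0.004,0,0],[-0.002,-0.005,0,0],[-0.004,-0.005,0,0],[-0.006,-0.005,0,0],[-0.006,-0.005,0,0]]]' 0.634; python3 m.py a6 | sed -n '2p;4p'; python3 lev.py a6 0.109
```

```text
71 end blob centre [27.72796902 43.41830687] xmax [32.92607145 40.05396675] angle+.42: 0.6888818341200157
rear blob [-54.47752727   7.59084434]
time: 8.7
eef_pos: [0.5164, 0.1486, 0.057]
ee_rot: [0.001, 0.997, -0.072, 0.008]
contact_force: [11.5, -8.4, -0.8]
width: 0.183
finger_force: 7.3
0.085 [(np.float64(244.0), 207, 197), (np.float64(245.5), 206, 196), (np.float64(247.0), 205, 194), (np.float64(248.5), 205, 199), (np.float64(250.0), 190, 153), (np.float64(251.5), 171, 83), (np.float64(253.0), 190, 48), (np.float64(254.5), 214, 60), (np.float64(256.0), 161, 56), (np.float64(257.5), 85, 52), (np.float64(259.0), 53, 51), (np.float64(260.5), 63, 62), (np.float64(262.0), 77, 73), (np.float64(263.5), 122, 114), (np.float64(265.0), 178, 168), (np.float64(266.5), 209, 199), (np.float64(268.0), 205, 196)]
along,across 0.11238700374233578 0.02139239825479366 [12.01360168 -7.55633009 -1.84383024]
126 end blob centre [25.58195499 57.96571694] xmax [33.76303852 56.43831191] angle+.42: 0.8641421026455063
rear blob [-58.31724711 -35.45650241]
```

The pointer is now about 4 mm ahead of centre and the lever is at about 0.86. I'll finish closing the lever, then ease back.

```bash
python3 -m pendant '[[[-0.002,0,0,0],[-0.004,0.002,0,0],[-0.004,0.004,0,0],[-0.004,0.004,0,0]]]' 0.634; python3 m.py a7 | sed -n '2p;4p'; python3 lev.py a7 0.111
```

```text
time: 9.2
eef_pos: [0.515, 0.1476, 0.0575]
ee_rot: [-0.002, 0.997, -0.072, 0.011]
contact_force: [19.1, 0.8, -9.4]
width: 0.184
finger_force: 12.9
0.085 [(np.float64(244.0), 204, 192), (np.float64(245.5), 205, 194), (np.float64(247.0), 205, 195), (np.float64(248.5), 207, 201), (np.float64(250.0), 191, 154), (np.float64(251.5), 170, 82), (np.float64(253.0), 190, 49), (np.float64(254.5), 213, 63), (np.float64(256.0), 145, 59), (np.float64(257.5), 68, 58), (np.float64(259.0), 56, 58), (np.float64(260.5), 89, 81), (np.float64(262.0), 135, 125), (np.float64(263.5), 178, 168), (np.float64(265.0), 189, 178), (np.float64(266.5), 198, 187), (np.float64(268.0), 205, 195)]
along,across 0.11122095859895939 0.022676582853117227 [19.61485239  0.21922259 -8.78379177]
149 end blob centre [22.31405018 59.97424063] xmax [29.2142178  55.98984969] angle+.42: 0.9035485109163577
rear blob [-64.36140693 -35.74721621]
```

The lever is at its stop (0.90). I'll tighten the grip and pull back about 3 mm.

```bash
python3 -m pendant '[[[0,0.001,0,0],[0,0.003,0,0],[0,0.005,0,0],[0,0.005,0,0]]]' 0.645; python3 m.py a8 | sed -n '2p;4p'; python3 lev.py a8 0.109
```

```text
time: 9.7
eef_pos: [0.5145, 0.1441, 0.0575]
ee_rot: [-0.003, 0.997, -0.072, 0.012]
contact_force: [19.9, 3.4, -9.3]
width: 0.179
finger_force: 20.7
0.085 [(np.float64(244.0), 205, 194), (np.float64(245.5), 204, 193), (np.float64(247.0), 203, 192), (np.float64(248.5), 209, 199), (np.float64(250.0), 168, 150), (np.float64(251.5), 110, 76), (np.float64(253.0), 69, 42), (np.float64(254.5), 61, 55), (np.float64(256.0), 68, 56), (np.float64(257.5), 106, 62), (np.float64(259.0), 170, 72), (np.float64(260.5), 218, 108), (np.float64(262.0), 215, 167), (np.float64(263.5), 205, 204), (np.float64(265.0), 198, 191), (np.float64(266.5), 195, 185), (np.float64(268.0), 202, 193)]
along,across 0.1075479134440987 0.02262263483369346 [ 20.93984267   4.4363963  -10.16045847]
168 end blob centre [20.85066266 59.55744721] xmax [28.25607673 58.11736655] angle+.42: 0.9074312578876508
rear blob [-64.24063197 -35.73863942]
```

Within about 1 mm of centre. I'll relax the residual pull, settle and check visually.

```bash
python3 -m pendant '[[[0,-0.001,0,0],[0,-0.001,0,0],[0,-0.001,0,0],[0,-0.001,0,0],[0,-0.001,0,0]]]'; python3 m.py a9 | sed -n '2p;4p'
python3 - <<'E'
from h import *
s=cv2.imread("pics/a9S.png");t=cv2.imread("pics/a9T.png")
cv2.imwrite("pics/a9v.png",np.hstack([cv2.resize(s[110:240,185:315],(400,400),interpolation=2),cv2.resize(t[110:240,200:330],(400,400),interpolation=2)]))
E
```

```text
time: 10.3
eef_pos: [0.5145, 0.144, 0.0575]
ee_rot: [-0.002, 0.997, -0.072, 0.011]
contact_force: [20.0, 1.4, -9.0]
width: 0.179
finger_force: 20.3
0.085 [(np.float64(244.0), 206, 197), (np.float64(245.5), 202, 193), (np.float64(247.0), 201, 191), (np.float64(248.5), 208, 199), (np.float64(250.0), 170, 152), (np.float64(251.5), 112, 79), (np.float64(253.0), 70, 43), (np.float64(254.5), 61, 55), (np.float64(256.0), 70, 55), (np.float64(257.5), 109, 61), (np.float64(259.0), 174, 72), (np.float64(260.5), 219, 109), (np.float64(262.0), 215, 169), (np.float64(263.5), 205, 205), (np.float64(265.0), 197, 189), (np.float64(266.5), 195, 185), (np.float64(268.0), 206, 196)]
along,across 0.10756818006810573 0.022654996354299583 [18.79408457  1.77940981 -9.05603601]
```

View pics/a9v.png

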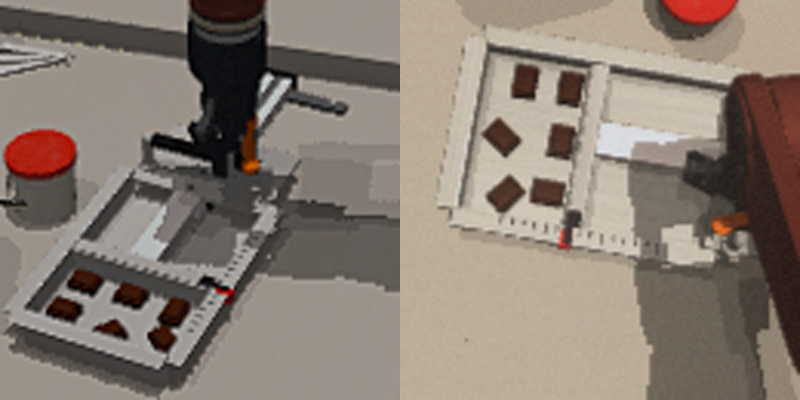

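The picture shows the pointer over the red clip (566,240), the six pieces flat in the tray, the lever closed against its stop and the hand still gripping the bar.

```bash
python3 -c "
from cell import *
print(finish_job())"
```

```text
the job is handed in; nothing more can be done
None
```

I handed in the job at about 10 s with the pointer about 1 mm from the clip's centre, the lever closed at its stop, the handle still gripped, and the six pieces flat; while the lever closed, the slide drifted 3 mm back and then 4 mm past centre before I reset it, and I did not re-check the cups and rings by camera, though the arm never went near them.

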